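# Close the batch: stack the last slide mailer and zero the counter

## Robot

A 7-joint arm with a two-finger parallel gripper is mounted at the origin on the work surface. World frame = base frame: x ahead of the robot, y to its left, z up, the work surface at z = 0. Lengths are in m, angles in rad, forces in N, time in s.
With the tool pointing down it reaches from about 0.4 to 0.925 m from the base axis. Payload 5.6 kg.
Tool frame: the origin (TCP) lies at the very end of the fingers, on their centre line; the grasp point (between the pads) lies 19 mm behind it (manip.grip_point_offset is the distance from the TCP to the grasp point, in m); z points along the fingers, x is the direction in which the jaws open and shut, and the axes are right-handed (so a half turn about z gives the same grasp; the last joint's range is limited). The gripper opens to 85 mm and grips with 20 to 120 N. Pads are 22 mm wide; open, the fingers measure 114 mm over their backs; the gripper's body (76 mm by 85 mm) begins 54 mm behind the grasp point. The pads swing forward as they close: fully open they stand 13 mm farther back than shut.
Start: joints at [1.265, 0.468, -0.012, 1.603, 0.006, 1.071, -0.056], TCP at [0.169, -0.628, 0.231] pointing down, gripper open.
Joint ranges: [-2.53, 2.53], [-0.31, 2.02], [-1.57, 1.55], [0.28, 2.44], [-1.29, 4.43], [0.15, 1.84], [-2.92, 2.92]. Speed limits (rad/s): [2.57, 2.57, 3.14, 3.14, 3.14, 3.14, 3.14].

## Interface

Orientations are given as a unit quaternion [w, x, y, z].
In Python, from plant import manip, eyes gives the robot as it stands.
- The arm moves only by the shell command python3 -m inch 'ROWS'. ROWS is JSON, a list of rows, each an object with "linear": the shift along the tool's x, y, z in units of 40 mm (1.0 is 40 mm), a list of three; "dr": the turn, a rotation vector about the tool's x, y, z in units of 8 degrees (1.0 is 8 degrees), a list of three; "claw": the opening in per cent of the stroke, from 0 (shut) to 100 (fully open). In form: [{"linear": [dx, dy, dz], "dr": [wx, wy, wz], "claw": claw}, ...]. A call has 1 to 20 rows; each row is the pose to reach, as a shift and turn from the pose measured when the call began, along the tool's axes at that moment; what a row does not reach only later rows make up. A row lasts 1/8 s, in which the tool goes at most 62.5 mm and 10.7 degrees, less where a joint would pass 70% of its speed; a pose out of reach is approached as far as the arm can. A call with a gripper value outside its range is refused whole. The fingers move at their own pace and stop on an object; the grip force is fixed at half the most. Time passes only in rows, so rows that repeat a pose let the fingers close. It gives the time, the measured TCP pose, the force and the opening at its end, in the units of the state.
- manip.read_state(): the state, without advancing time (a new reading comes with each control period).
- eyes.capture(name): name is "scene" or "top" or "wrist"; returns a dict with "color" (400x640x3 uint8, blue, green, red), "mtx" (3x3 intrinsics, pixels), "eye" and "rotation" of the camera in the world. Camera axes: x right, y down, z forward; pixel columns grow to the right and rows downward; lengths in m; the calibration is good to about 2 mm. The wrist camera is an equidistant fisheye: a pixel r from the principal point sees the ray r / f radians off the axis. A picture is of the moment at which its call begins. There is no depth.
- manip.finish_job(): hands the job in, once; it reports no verdict.
Trained networks look in a picture, given as the dict that the camera call returned (one of the last four; its "shot" number tells which), for a name from the list of things; names that differ only in an ending like _2 or _b are one class to them, and where a whole thing is asked for, a point or a joint stands for the part that bears it (a point fixed in the world has none). Each returns a list of dicts, best first, with "score" (0 to 1); they miss things now and then, are a little off and sometimes report something else, mostly with a low value. They report only what shows in the picture. A call takes as long as a camera call.
- eyes.spot_in(name, picture): "box" ([left, top, right, bottom] in pixels, round what is visible of it).
- eyes.cut_out(name, picture): "region" (400x640 bool, what is visible of it) and "box" ([left, top, right, bottom] in pixels, round what is visible of it).
The state is a dict: "clock": time; "qpos": joint angles; "joint_velocities": joint speeds; "effort": joint torques, N m; "tool_pos": TCP position; "orientation": TCP orientation; "force": force on the tool from outside, world axes, zero at the start; "moment": the same for the moment, N m; "grip_width": finger opening in m.
Only numpy, scipy, OpenCV 4.12 (cv2) and the standard library are available. Lean on these libraries where they do the work, as an engineer would, in place of code of your own. Each camera call takes 0.05 s, during which the arm holds its last target.

## Task

The batch is finished. Slide the slide mailer in the metal chute along until it sticks well out of the chute's outlet end (the end nearer the stack and the counter), then pick it up and set it down, without dropping it, squarely on top of the stack of two mailers on the grey board. Then turn the counter's reset arm anticlockwise, fully home against its zero stop (its upright finger post is there to be pushed); leave the stack where it is and the other things on the bench undisturbed.

Things in the scene. Friction and masses are not known exactly. Their poses are not given: they have to be found in the camera images.
- mailer: The loose slide mailer: a flat white plastic box, 100 (its x) by 48 (its y) by 10 mm, about 40 g, the same either way round, lying inside the chute with its x along the chute's. Origin: centre of its underside.
- chute: Fixed dark metal channel on two feet, 200 mm long along its x, open on top and at both ends; outlet at its +x end. Origin: on the bench under its centre. Floor 70 mm wide, its top 40 mm above the bench. Side rails over the whole length, 54 mm apart inside, 70 mm outside, rise 14 mm above the floor, so the mailer's sides are free to grip only where it sticks out.
- chute_outlet (a point): Middle of the floor's square end edge at the outlet, 40 mm above the bench; free air below and beyond it. The mailer starts with its front edge 15 to 45 mm inside this edge, slides easily, and tips out once more than 50 mm sticks out: 38 to 44 mm is right.
- board: Fixed grey plastic board under the stack, 150 (x) by 100 (y) by 8 mm. Origin: centre of its underside, on the bench.
- stack_low: Lower of the two loose mailers stacked on the board, same size as the mailer, about 60 g; origin: centre of its underside, 8 mm above the bench.
- stack_top: Upper one of the two stacked loose mailers, same size, about 60 g. Origin: centre of its underside, 18 mm above the bench; its flat top is 28 mm above the bench. Its x is its long direction.
- counter: Fixed grey batch counter, 140 by 140 mm and 36 mm high, with a round white dial (radius 64 mm) face up on top, 40 mm above the bench. Origin: on the bench under the dial's centre. Its +x is the direction in which the reset arm points at zero. A steel zero stop, 10 mm high, stands on the dial beside that place, on the anticlockwise side.
- reset_arm (a joint): Angle of the reset arm about the dial's vertical centre axis, rad: 0 at the zero stop, growing clockwise from above up to 4.5; at v the arm points along the counter's +x turned clockwise by v. No spring: friction 0.06 N m (1.5 N at the post) holds it. A flat black arm, 52 by 10 mm, on a hub of radius 15 mm; both end 53 mm or less above the bench.
- reset_post (a point): Top of the upright metal finger post of the reset arm, 14 mm in diameter, whose sleeve turns freely about its own axis like a crank handle's; 45 mm from the dial's centre; it stands free from the arm (53 mm above the bench) up to 84 mm above the bench.
- tube_rack: Green tube rack with white tubes, 100 by 200 by 54 mm, loose bystander at the far side of the bench. Origin: underside centre.
- tip_box: Blue and clear pipette-tip box, 88 by 128 by 89 mm, loose bystander at the far left. Origin: underside centre.
- beaker: Glass beaker, 72 mm wide, 110 mm high, loose bystander at the far right. Origin: underside centre.
- phone: Black phone lying flat, 150 by 72 by 9 mm, loose bystander at the near right. Origin: underside centre.
- marker: Marker lying flat, 132 by 14 by 14 mm, loose bystander between chute and rack. Origin: underside centre.
- pipette: Pipette lying flat, about 250 mm long, 28 mm high, loose bystander at the near left. Origin: underside centre.
- reagent: Small amber jar, 44 mm wide, 75 mm high, loose bystander left of the chute. Origin: underside centre.

How it is judged:
By the outcome, as a careful person would: the job done as asked, in the order asked, and still so for the second after the job is handed in, with the robot touching nothing.
It also fails if it takes over 69 s, if anything falls off the work surface, if the arm or the gripper's body presses on something with over 40 N, if the wrist force passes 120 N, or if a joint passes its speed limit or range.

## Working session

There is one attempt and no reset: what is moved stays moved. The work goes in short steps, Python scripts to look and compute and a shell command to move; the robot and the scene stay as the last step left them, time stands still between calls to the robot, and variables do not carry over. Pictures are saved under pics/ and viewed, and the job is handed in when it is done.

```bash
ls; mkdir -p pics; python3 - <<'E'
from plant import manip, eyes
import cv2
print(manip.read_state(), manip.grip_point_offset)
for n in ["scene","top","wrist"]:
    p=eyes.capture(n); cv2.imwrite(f"pics/{n}0.png",p["color"]); print(n,p["mtx"].tolist(),p["eye"],p["rotation"])
E
```

```text
pics
{'clock': 0.0, 'qpos': array([ 1.26503962,  0.46835229, -0.01159627,  1.60362644,  0.00602585,
        1.07138183, -0.05626223]), 'joint_velocities': array([ 0.00112292,  0.00105131, -0.00035298, -0.00047006,  0.000181  ,
        0.00015508, -0.00045122]), 'effort': array([ 1.31508214e-04, -5.32389843e+01,  2.15800077e-02, -2.51299846e+01,
        1.13970693e-02,  7.73990614e-03, -1.50575335e-05]), 'tool_pos': array([ 0.16861363, -0.62717908,  0.2303533 ]), 'orientation': array([-4.67008005e-04,  7.93638369e-01, -6.08389175e-01, -7.30505674e-04]), 'force': array([-0.13516786, -0.2520611 , -0.13665743]), 'moment': array([-0.03197072, -0.00163328,  0.02252127]), 'grip_width': 0.08565325022353616} 0.0187
scene [[407.2145680287456, 0.0, 318.924446650552], [0.0, 407.2145680287456, 200.5958462904097], [0.0, 0.0, 1.0]] [ 0.93145514 -0.67297238  0.80646509] [-0.40920948  0.88101702  0.21632164 -0.09778322]
top [[479.6535232627478, 0.0, 318.376169177772], [0.0, 479.6535232627478, 207.57576239304706], [0.0, 0.0, 1.0]] [0.21437035 0.09802372 1.75890136] [ 0.06680708 -0.69414439  0.71377131 -0.0650453 ]
wrist [[309.70691628693146, 0.0, 316.27435569545247], [0.0, 309.70691628693146, 194.49202295279528], [0.0, 0.0, 1.0]] [ 0.24850274 -0.60577799  0.37416432] [ 0.12708945  0.78342899 -0.60022122 -0.09910493]
```

View pics/top0.png

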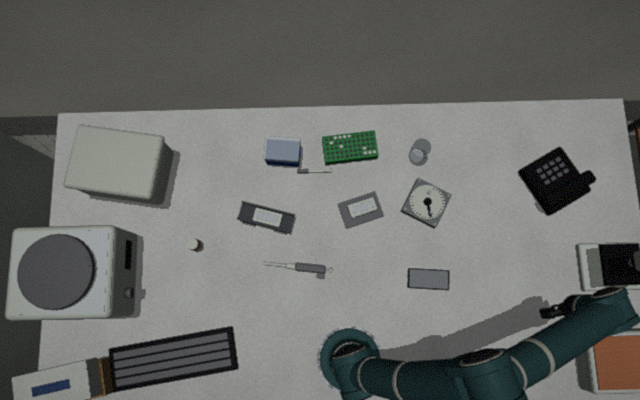

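View pics/scene0.png

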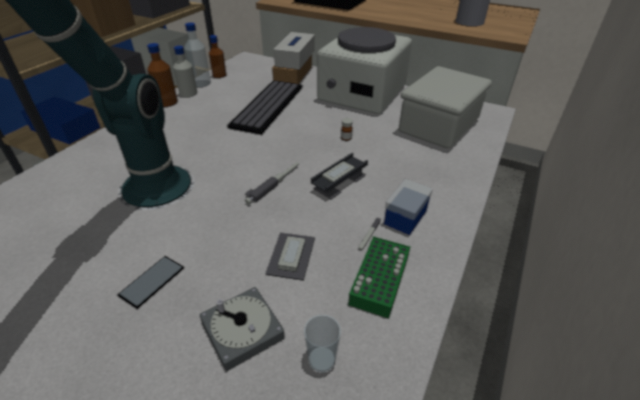

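View pics/wrist0.png

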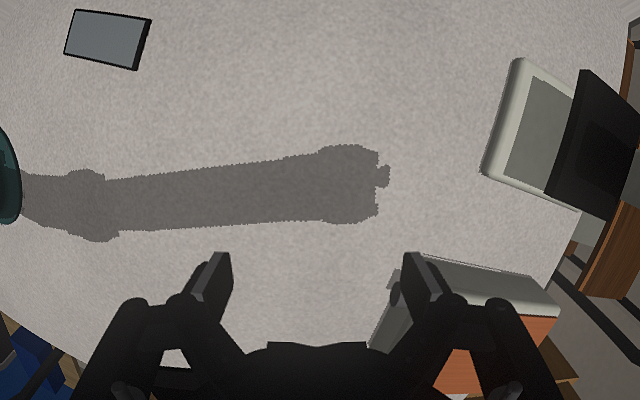

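```bash
cat > h.py <<'E'
from plant import manip, eyes
import numpy as np, cv2
from scipy.spatial.transform import Rotation as R
def rot(q): return R.from_quat(np.roll(np.asarray(q,float),-1))
def bp(p,uv,z,name):
    uv=np.atleast_2d(np.asarray(uv,float)); K=p["mtx"]
    d=(uv-[K[0,2],K[1,2]])/K[0,0]
    if name=="wrist":
        r=np.linalg.norm(d,axis=1,keepdims=True); s=np.where(r<1e-9,1,np.sin(r)/np.maximum(r,1e-9))
        v=np.hstack([d*s,np.cos(r)])
    else: v=np.hstack([d,np.ones((len(d),1))])
    w=rot(p["rotation"]).apply(v); e=np.asarray(p["eye"])
    return e+w*((z-e[2])/w[:,2:3])
def pj(p,X,name):
    X=np.atleast_2d(np.asarray(X,float)); K=p["mtx"]
    c=rot(p["rotation"]).inv().apply(X-p["eye"])
    if name=="wrist":
        rr=np.linalg.norm(c[:,:2],axis=1); th=np.arctan2(rr,c[:,2]); d=c[:,:2]/np.maximum(rr,1e-9)[:,None]*th[:,None]
    else: d=c[:,:2]/c[:,2:3]
    return d*K[0,0]+[K[0,2],K[1,2]]
def rect(p,reg,z,name):
    cs,_=cv2.findContours(reg.astype(np.uint8),cv2.RETR_EXTERNAL,cv2.CHAIN_APPROX_NONE)
    c=max(cs,key=cv2.contourArea).reshape(-1,2)
    X=bp(p,c,z,name)[:,:2]
    (cx,cy),(w,h),a=cv2.minAreaRect((X*1000).astype(np.float32))
    if w<h: w,h,a=h,w,a+90
    return np.round([cx,cy,w,h,a%180],1)
def box3(c,yaw,dx,dy,z0,z1):
    c0,s0=np.cos(yaw),np.sin(yaw); out=[]
    for z in (z0,z1):
        for sx,sy in((1,1),(1,-1),(-1,-1),(-1,1)):
            x,y=sx*dx/2,sy*dy/2; out.append([c[0]+c0*x-s0*y,c[1]+s0*x+c0*y,z])
    return np.array(out)
def togo(target,yaw_x=None):
    """rows in tool frame: linear (40mm) for TCP target; dr z (8deg) to bring tool x to yaw (mod 180)"""
    s=manip.read_state(); Q=rot(s["orientation"]); 
    l=Q.inv().apply(np.asarray(target)-s["tool_pos"])/0.04
    print("pos",np.round(s["tool_pos"],4),"lin",np.round(l,3))
    if yaw_x is not None:
        # desired: z down, x along yaw
        best=None
        for k in(0,np.pi):
            a=yaw_x+k; x=np.array([np.cos(a),np.sin(a),0]); z=np.array([0,0,-1.]); y=np.cross(z,x)
            D=R.from_matrix(np.array([x,y,z]).T); v=(Q.inv()*D).as_rotvec()
            if best is None or np.linalg.norm(v)<np.linalg.norm(best): best=v
            print(" dr",np.round(np.degrees(v)/8,3),"q7 now",round(s["qpos"][6],3))
E
python3 - <<'E'
from h import *
H=dict(mailer=.05,chute=.054,board=.008,stack_top=.028,counter=.036,reset_arm=.05,phone=.009,marker=.01,reagent=.075,beaker=.11,pipette=.02,tip_box=.089,tube_rack=.05)
for cam in("top","scene"):
    p=eyes.capture(cam); im=p["color"].copy()
    for n,z in H.items():
        for r in eyes.cut_out(n,p)[:2]:
            print(cam,n,round(r["score"],2),np.round(r["box"]),rect(p,r["region"],z,cam))
E
```

```text
top mailer 0.66 [255. 205. 282. 228.] [507.8 283.7 103.7  54.8  74.3]
top chute 0.75 [239. 201. 292. 234.] [505.5 290.4 198.5  79.4  74.2]
top board 0.59 [336. 193. 383. 229.] [533.8 -58.8 150.  100.1 105.9]
top stack_top 0.6 [347. 199. 378. 217.] [540.1 -61.3 100.3  51.2 109.1]
top counter 0.86 [402. 180. 452. 224.] [ 547.9 -295.3  147.2  142.2  150.8]
top counter 0.4 [297. 168. 330. 174.] [680.3 110.2 118.7  11.5  88.4]
top reset_arm 0.52 [426. 197. 434. 215.] [ 531.7 -299.7   59.6   22.9    6.1]
top reset_arm 0.39 [235. 200. 294. 234.] [504.9 288.1 202.3  84.   74.2]
top phone 0.67 [407. 266. 449. 288.] [ 273.5 -290.1  144.6   71.7   85.4]
top phone 0.63 [266. 261. 330. 281.] [327.7 179.8 237.7  45.   79. ]
top marker 0.6 [297. 169. 330. 174.] [687.3 110.4 120.5  11.7  88.4]
top reagent 0.27 [237. 203. 293. 231.] [503.  286.9 201.8  81.   74.3]
top beaker 0.69 [411. 138. 430. 163.] [ 729.1 -269.7   87.3   63.4  133.3]
top beaker 0.56 [187. 239. 204. 250.] [409.5 530.3  58.8  42.1  70.3]
top pipette 0.6 [264. 261. 333. 281.] [325.4 181.9 247.2  45.5  80.3]
top pipette 0.22 [407. 26
[... 751 characters left out ...]
11.4 549.  160.5  40.6 114. ]
scene reset_arm 0.62 [217. 297. 245. 323.] [ 522.4 -298.9   87.9   31.5  171.1]
scene phone 0.57 [118. 257. 185. 308.] [ 276.1 -296.3  149.7   76.5   84.8]
scene marker 0.68 [356. 216. 381. 248.] [687.8 104.6 139.6  16.2  89.8]
scene reagent 0.57 [342. 119. 350. 140.] [437.5 487.6 152.5  38.6 114. ]
scene reagent 0.2 [312. 151. 368. 199.] [537.6 236.1 225.7 115.1  76. ]
scene beaker 0.93 [304. 316. 340. 372.] [ 748.8 -301.8  119.4   71.5  119.2]
scene pipette 0.79 [243. 161. 299. 206.] [331.5 170.6 255.2  55.9  78.8]
scene pipette 0.29 [310. 154. 370. 199.] [507.9 306.7 243.8 122.8  75.3]
scene tube_rack 0.78 [348. 236. 410. 320.] [773.6 -47.4 232.8 105.4  95.6]
```

```bash
python3 - <<'E'
from h import *
togo([.48,-.40,.26],np.radians(-40))
E
```

```text
pos [ 0.1688 -0.6277  0.2313] lin [-3.477 -8.991 -0.718]
 dr [ 0.    -0.    -4.368] q7 now -0.056
 dr [-0.    -0.    18.132] q7 now -0.056
```

```bash
python3 -m inch '[{"linear":[-3.48,-8.99,-0.72],"dr":[0,0,-4.37],"claw":100},{"linear":[-3.48,-8.99,-0.72],"dr":[0,0,-4.37],"claw":100},{"linear":[-3.48,-8.99,-0.72],"dr":[0,0,-4.37],"claw":100},{"linear":[-3.48,-8.99,-0.72],"dr":[0,0,-4.37],"claw":100},{"linear":[-3.48,-8.99,-0.72],"dr":[0,0,-4.37],"claw":100},{"linear":[-3.48,-8.99,-0.72],"dr":[0,0,-4.37],"claw":100},{"linear":[-3.48,-8.99,-0.72],"dr":[0,0,-4.37],"claw":100},{"linear":[-3.48,-8.99,-0.72],"dr":[0,0,-4.37],"claw":100},{"linear":[-3.48,-8.99,-0.72],"dr":[0,0,-4.37],"claw":100}]'
python3 - <<'E'
from h import *
p=eyes.capture("wrist"); cv2.imwrite("pics/w1.png",p["color"])
for n,z in dict(counter=.036,reset_arm=.05,board=.008,stack_top=.028).items():
    for r in eyes.cut_out(n,p)[:2]: print(n,round(r["score"],2),np.round(r["box"]),rect(p,r["region"],z,"wrist"))
print(p["eye"]); togo([.5,-.16,.26],np.radians(-20))
E
```

```text
clock: 2.68
tool_pos: [0.4781, -0.4017, 0.2598]
orientation: [0.001, 0.939, -0.343, -0.001]
force: [-0.7, -1.0, 0.1]
grip_width: 0.0853
counter 0.85 [240.   3. 380. 132.] [ 550.9 -301.   140.7  140.6  151.1]
counter 0.49 [269.  48. 323.  97.] [ 530.6 -296.8   72.6   31.4  171.9]
reset_arm 0.69 [268.  45. 322.  96.] [ 529.8 -303.7   72.    29.     5.6]
[ 0.53171116 -0.33849221  0.40343576]
pos [ 0.479  -0.4009  0.2601] lin [-3.477 -4.944 -0.   ]
 dr [ 2.000e-03  1.000e-03 -2.513e+00] q7 now -0.15
 dr [ 1.0000e-03 -3.0000e-03  1.9987e+01] q7 now -0.15
```

View pics/w1.png

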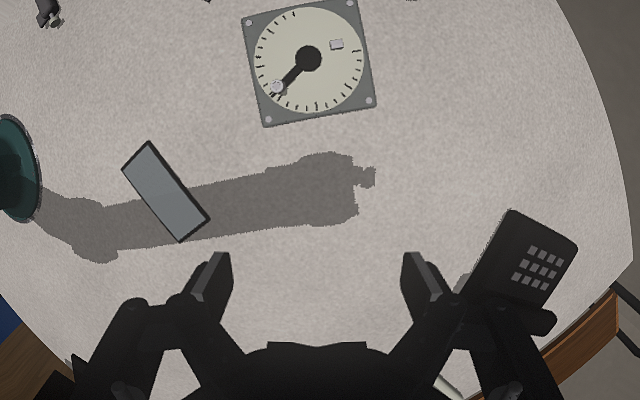

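```bash
cat > cnt.py <<'E'
from h import *
E
python3 - <<'E'
from h import *
p=eyes.capture("wrist"); im=p["color"]
c=cv2.resize(im[0:140,220:400],None,fx=4.4,fy=4.2,interpolation=cv2.INTER_CUBIC); cv2.imwrite("pics/w1c.png",c[:590])
for nm,uv,z in [("hub",(309,59),.053),("post",(277,87),.084),("stop",(337,44),.05)]: print(nm,bp(p,uv,z,"wrist"))
C=np.array([.551,-.301]);
for yaw in (61.1,): print(yaw)
E
```

```text
hub [[ 0.55202738 -0.3017026   0.053     ]]
post [[ 0.50696538 -0.30567183  0.084     ]]
stop [[ 0.58745066 -0.30794826  0.05      ]]
61.1
```

View pics/w1c.png

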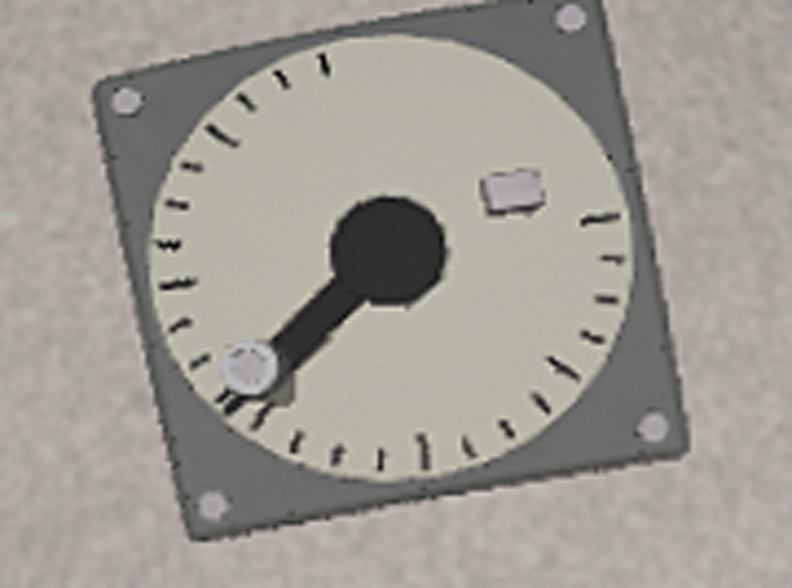

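```bash
python3 -m inch '[{"linear":[-3.48,-4.94,0],"dr":[0,0,-2.5],"claw":100},{"linear":[-3.48,-4.94,0],"dr":[0,0,-2.5],"claw":100},{"linear":[-3.48,-4.94,0],"dr":[0,0,-2.5],"claw":100},{"linear":[-3.48,-4.94,0],"dr":[0,0,-2.5],"claw":100},{"linear":[-3.48,-4.94,0],"dr":[0,0,-2.5],"claw":100},{"linear":[-3.48,-4.94,0],"dr":[0,0,-2.5],"claw":100}]'
python3 - <<'E'
from h import *
p=eyes.capture("wrist"); cv2.imwrite("pics/w2.png",p["color"])
for n,z in dict(board=.008,stack_top=.028).items():
    for r in eyes.cut_out(n,p)[:2]: print(n,round(r["score"],2),np.round(r["box"]),rect(p,r["region"],z,"wrist"))
print(p["eye"]); togo([.49,.13,.24],np.radians(-16))
E
```

```text
clock: 3.72
tool_pos: [0.4998, -0.1607, 0.2602]
orientation: [0.0, 0.985, -0.175, 0.0]
force: [-0.0, -0.8, 1.2]
grip_width: 0.086
board 0.65 [247.  10. 380. 146.] [534.4 -59.3 151.6 101.6 107.7]
stack_top 0.62 [281.  32. 356. 120.] [540.2 -64.2 101.6  50.1 107.4]
stack_top 0.56 [112.   1. 144.  64.] [324.1 104.4 109.1  53.6  71.2]
[ 0.52851934 -0.08316401  0.40386879]
pos [ 0.4996 -0.1616  0.2598] lin [-2.748 -6.756  0.493]
 dr [ 0.004  0.003 -0.53 ] q7 now -0.221
 dr [ 4.000e-03 -6.000e-03  2.197e+01] q7 now -0.221
```

View pics/w2.png

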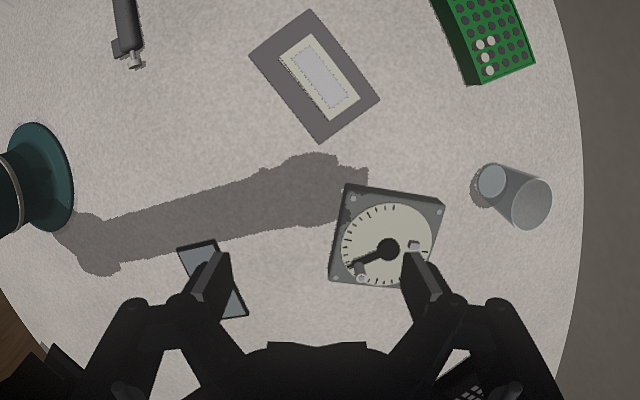

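```bash
python3 - <<'E'
from h import *
togo([.505,.27,.25],np.radians(-16))
E
```

```text
pos [ 0.4996 -0.1616  0.2598] lin [ -3.607 -10.17    0.242]
 dr [ 0.004  0.003 -0.53 ] q7 now -0.221
 dr [ 4.000e-03 -6.000e-03  2.197e+01] q7 now -0.221
```

```bash
python3 -m inch '[{"linear":[-3.61,-10.17,0.24],"dr":[0,0,-0.5],"claw":100},{"linear":[-3.61,-10.17,0.24],"dr":[0,0,-0.5],"claw":100},{"linear":[-3.61,-10.17,0.24],"dr":[0,0,-0.5],"claw":100},{"linear":[-3.61,-10.17,0.24],"dr":[0,0,-0.5],"claw":100},{"linear":[-3.61,-10.17,0.24],"dr":[0,0,-0.5],"claw":100},{"linear":[-3.61,-10.17,0.24],"dr":[0,0,-0.5],"claw":100},{"linear":[-3.61,-10.17,0.24],"dr":[0,0,-0.5],"claw":100},{"linear":[-3.61,-10.17,0.24],"dr":[0,0,-0.5],"claw":100},{"linear":[-3.61,-10.17,0.24],"dr":[0,0,-0.5],"claw":100}]'
python3 - <<'E'
from h import *
p=eyes.capture("wrist"); cv2.imwrite("pics/w3.png",p["color"])
for n,z in dict(chute=.054,mailer=.05).items():
    for r in eyes.cut_out(n,p)[:2]: print(n,round(r["score"],2),np.round(r["box"]),rect(p,r["region"],z,"wrist"))
print(p["eye"])
E
```

```text
clock: 5.0
tool_pos: [0.5055, 0.2685, 0.2495]
orientation: [0.001, 0.99, -0.142, -0.0]
force: [1.0, -0.9, 0.4]
grip_width: 0.0849
chute 0.8 [281.  59. 348. 234.] [510.5 288.6 201.   72.5  74.2]
chute 0.32 [465. 100. 555. 211.] [758.1 216.5 151.2 143.4  84.6]
mailer 0.58 [292. 110. 338. 196.] [508.5 283.9 100.7  48.6  73. ]
[0.52924891 0.34789314 0.39309144]
```

View pics/w3.png

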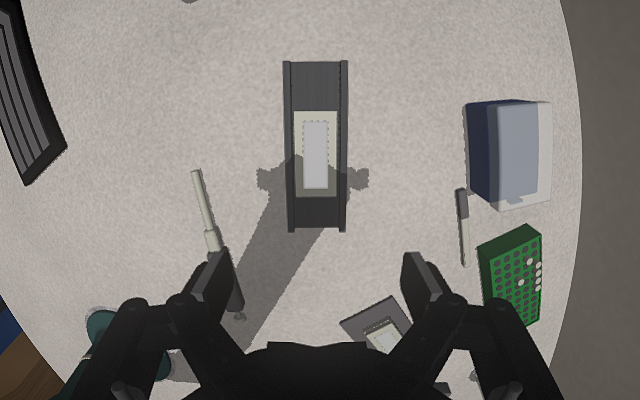

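```bash
python3 - <<'E'
from h import *
p=eyes.capture("wrist"); im=p["color"]
cv2.imwrite("pics/w3c.png",cv2.resize(im[50:245,260:375],None,fx=3,fy=3,interpolation=cv2.INTER_CUBIC))
u=np.array([.2723,.9622]);C=np.array([.5105,.2886])
for n,uv,z in [("outfloor",(317,229),.04),("outrailL",(291,231),.054),("outrailR",(344,231),.054),("inrail L",(285,61),.054),("inrailR",(346,61),.054),("mfront",(316,196.5),.05),("mrear",(316,110.5),.05)]:
    X=bp(p,uv,z,"wrist")[0,:2]; print(n,X,"along",(X-C)@u*1000,"lat",(X-C)@[-u[1],u[0]]*1000)
E
```

```text
outfloor [0.48392904 0.18869823] along -103.36075640679798 lat -1.6366744998339304
outrailL [0.45469371 0.20123181] along -99.26172860626366 lat 29.906456765709727
outrailR [0.51638151 0.18299013] along -100.01627853423008 lat -34.41675888557252
inrail L [0.50791223 0.39173367] along 98.53057343120858 lat 30.57324773444856
inrailR [0.5706276 0.3731844] along 97.75985542427208 lat -34.822443693304564
mfront [0.495942   0.23379336] along -56.69908958779676 lat -0.9161347165345216
mrear [0.52418824 0.32945379] along 43.03682653998925 lat -2.0463395024907394
```

View pics/w3c.png

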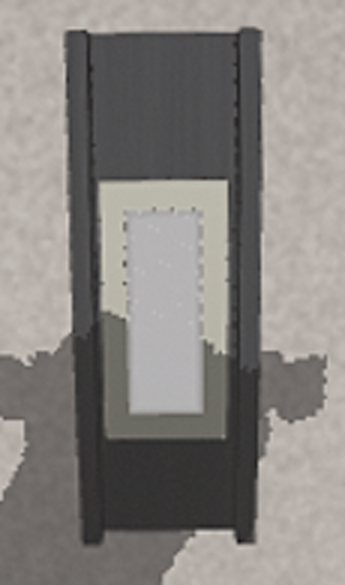

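```bash
python3 - <<'E'
from h import *
togo([.531,.355,.10],np.radians(-15.8))
togo([.531,.355,.043],np.radians(-15.8))
E
```

```text
pos [0.5057 0.268  0.2501] lin [-0.008 -2.269  3.749]
 dr [ 0.009 -0.001 -0.079] q7 now -1.057
 dr [-1.0000e-03 -1.4000e-02  2.2421e+01] q7 now -1.057
pos [0.5057 0.268  0.2501] lin [-0.009 -2.27   5.174]
 dr [ 0.009 -0.001 -0.079] q7 now -1.057
 dr [-1.0000e-03 -1.4000e-02  2.2421e+01] q7 now -1.057
```

```bash
python3 -m inch '[{"linear":[0,-2.27,0],"dr":[0,0,-0.08],"claw":0},{"linear":[0,-2.27,1],"dr":[0,0,-0.08],"claw":0},{"linear":[0,-2.27,2.4],"dr":[0,0,-0.08],"claw":0},{"linear":[0,-2.27,3.7],"dr":[0,0,-0.08],"claw":0},{"linear":[0,-2.27,3.7],"dr":[0,0,-0.08],"claw":0},{"linear":[0,-2.27,3.7],"dr":[0,0,-0.08],"claw":0},{"linear":[0,-2.27,4.4],"dr":[0,0,-0.08],"claw":0},{"linear":[0,-2.27,4.9],"dr":[0,0,-0.08],"claw":0},{"linear":[0,-2.27,5.15],"dr":[0,0,-0.08],"claw":0},{"linear":[0,-2.27,5.15],"dr":[0,0,-0.08],"claw":0}]'
python3 - <<'E'
from h import *
p=eyes.capture("wrist"); cv2.imwrite("pics/w4.png",p["color"]); print(manip.read_state()["force"])
C=np.array([.512,.288]);u=np.array([.2723,.9622]); print((manip.read_state()["tool_pos"][:2]-C)@u)
togo([*(C-0.023*u),.043],np.radians(-15.8))
E
```

```text
clock: 6.45
tool_pos: [0.5313, 0.3549, 0.044]
orientation: [0.001, 0.991, -0.137, -0.0]
force: [0.2, -0.7, -0.0]
grip_width: -0.0
[0.83509679 0.84621317 0.60171265]
0.07000906997543122
pos [0.5316 0.3552 0.0445] lin [-0.014  2.325  0.04 ]
 dr [ 0.004 -0.004  0.001] q7 now -1.289
 dr [ 6.0000e-03  7.0000e-03 -2.2499e+01] q7 now -1.289
```

View pics/w4.png

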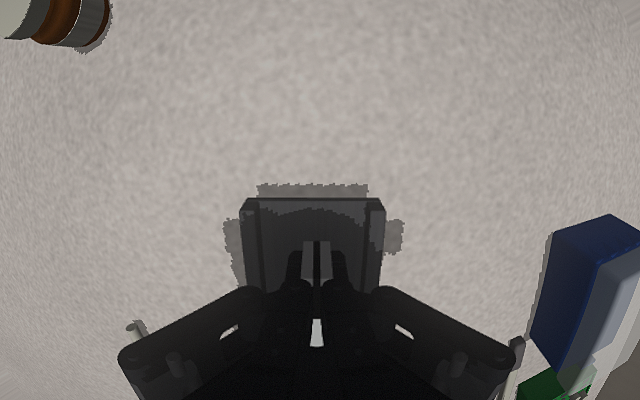

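```bash
python3 -m inch '[{"linear":[0,0.2,0],"dr":[0,0,0],"claw":0},{"linear":[0,0.35,0],"dr":[0,0,0],"claw":0},{"linear":[0,0.45,0],"dr":[0,0,0],"claw":0},{"linear":[0,0.55,0],"dr":[0,0,0],"claw":0},{"linear":[0,0.67,0],"dr":[0,0,0],"claw":0},{"linear":[0,0.79,0],"dr":[0,0,0],"claw":0},{"linear":[0,0.91,0],"dr":[0,0,0],"claw":0},{"linear":[0,1.03,0],"dr":[0,0,0],"claw":0},{"linear":[0,1.15,0],"dr":[0,0,0],"claw":0},{"linear":[0,1.27,0],"dr":[0,0,0],"claw":0},{"linear":[0,1.39,0],"dr":[0,0,0],"claw":0},{"linear":[0,1.51,0],"dr":[0,0,0],"claw":0},{"linear":[0,1.63,0],"dr":[0,0,0],"claw":0},{"linear":[0,1.75,0],"dr":[0,0,0],"claw":0},{"linear":[0,1.87,0],"dr":[0,0,0],"claw":0},{"linear":[0,1.99,0],"dr":[0,0,0],"claw":0},{"linear":[0,2.11,0],"dr":[0,0,0],"claw":0},{"linear":[0,2.22,0],"dr":[0,0,0],"claw":0},{"linear":[0,2.32,0],"dr":[0,0,0],"claw":0},{"linear":[0,2.32,0],"dr":[0,0,0],"claw":0}]'
cat > meas.py <<'E'
from h import *
import sys
n=sys.argv[1]
C=np.array([.512,.288]);u=np.array([.2723,.9622]); print("tcp along",(manip.read_state()["tool_pos"][:2]-C)@u)
for cam in sys.argv[2:]:
    p=eyes.capture(cam); cv2.imwrite(f"pics/{cam}{n}.png",p["color"])
    for r in eyes.cut_out("mailer",p)[:2]: 
        q=rect(p,r["region"],.05,cam); print(cam,round(r["score"],2),np.round(r["box"]),q,"along,lat",(q[:2]/1000-C)@u*1000,(q[:2]/1000-C)@[-u[1],u[0]]*1000)
E
python3 meas.py 5 wrist top scene
```

```text
clock: 9.0
tool_pos: [0.5064, 0.2655, 0.0446]
orientation: [0.0, 0.991, -0.138, 0.0]
force: [-0.3, 0.7, -0.9]
grip_width: 0.0002
tcp along -0.023185924855115607
wrist 0.7 [266. 269. 354. 346.] [481.9 258.7  15.6  10.3  69.6] along,lat -36.388690000000004 20.98383000000002
scene 0.57 [308. 174. 336. 193.] [489.3 202.3 110.5  56.1  74.2] along,lat -88.64174999999997 -1.4941699999999902
```

```bash
python3 -c "
import cv2
a=cv2.imread('pics/scene5.png')[130:220,270:400];cv2.imwrite('pics/s5c.png',cv2.resize(a,None,fx=4,fy=4,interpolation=2))"
```

```text
(no output)
```

View pics/s5c.png

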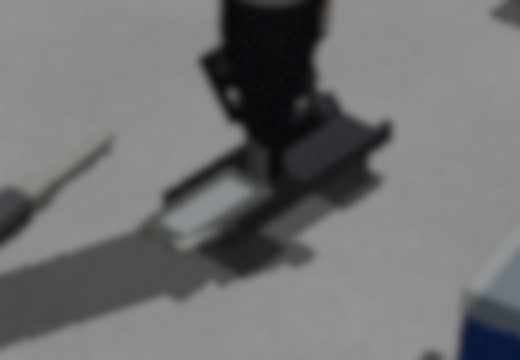

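View pics/wrist5.png

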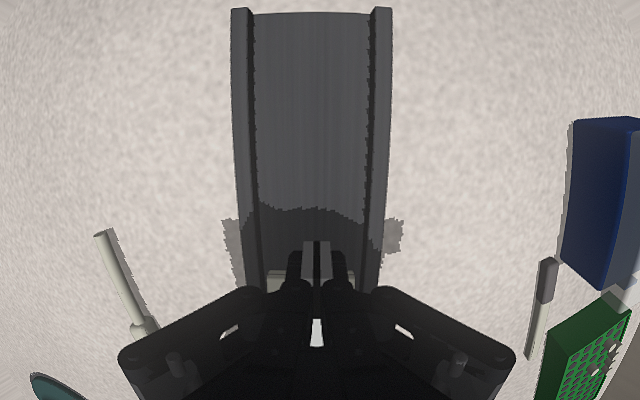

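```bash
python3 - <<'E'
from h import *
p=eyes.capture("wrist");im=p["color"]; cv2.imwrite("pics/w6.png",cv2.resize(im[225:315,240:400],None,fx=5,fy=5,interpolation=cv2.INTER_CUBIC))
C=np.array([.512,.288]);u=np.array([.2723,.9622])
for uv in [(275,273),(275,276),(358,273),(312,11)]:
    X=bp(p,uv,.05 if uv[1]>20 else .04,"wrist")[0,:2]; print(uv,(X-C)@u*1000)
E
```

```text
(275, 273) -30.334053521004414
(275, 276) -32.26853701304628
(358, 273) -30.342394813881523
(312, 11) 100.85708959802568
```

View pics/w6.png

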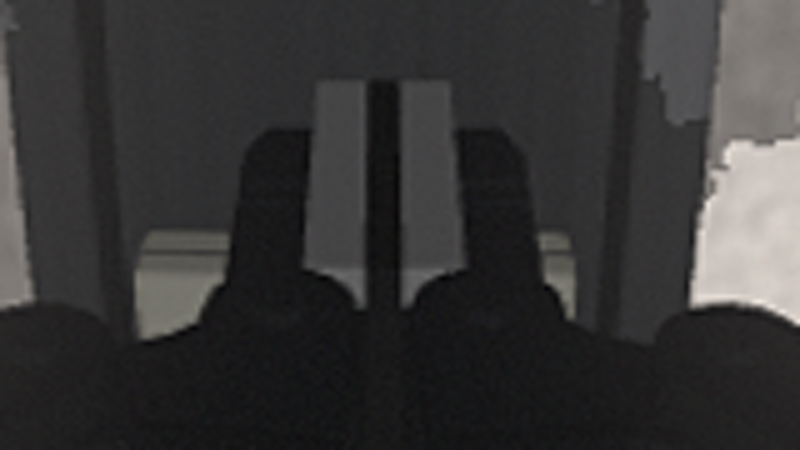

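```bash
python3 -m inch '[{"linear":[0,0.07,0],"dr":[0,0,0],"claw":0},{"linear":[0,0.14,0],"dr":[0,0,0],"claw":0},{"linear":[0,0.19,0],"dr":[0,0,0],"claw":0},{"linear":[0,0.19,0],"dr":[0,0,0],"claw":0},{"linear":[0,0.1,0],"dr":[0,0,0],"claw":0},{"linear":[0,-0.2,0],"dr":[0,0,0],"claw":0},{"linear":[0,-0.4,0],"dr":[0,0,0],"claw":0},{"linear":[0,-0.4,-1],"dr":[0,0,0],"claw":0},{"linear":[0,-0.4,-2.5],"dr":[0,0,0],"claw":0},{"linear":[0,-0.4,-4],"dr":[0,0,0],"claw":50},{"linear":[0,-0.4,-5],"dr":[0,0,0],"claw":100},{"linear":[0,0.3,-5],"dr":[0,0,0],"claw":100},{"linear":[0,0.3,-5],"dr":[0,0,0],"claw":100}]'
python3 meas.py 7 wrist
```

```text
clock: 10.98
tool_pos: [0.5032, 0.2535, 0.2451]
orientation: [0.001, 0.99, -0.138, 0.001]
force: [0.6, 0.4, -1.1]
grip_width: 0.0725
tcp along -0.035621484825169206
wrist 0.94 [291. 173. 336. 250.] [485.5 202.1  99.7  48.5  74.1] along,lat -89.86892999999999 2.1077300000000334
```

View pics/wrist7.png

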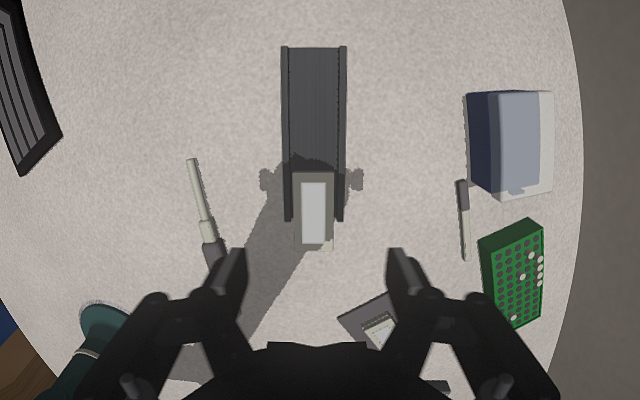

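```bash
python3 - <<'E'
from h import *
p=eyes.capture("wrist");im=p["color"]; cv2.imwrite("pics/w8.png",cv2.resize(im[160:270,265:365],None,fx=5,fy=5,interpolation=cv2.INTER_CUBIC))
C=np.array([.512,.288]);u=np.array([.2723,.9622])
for uv,z in [((288.5,220.5),.054),((340,220),.054),((314,250),.05),((314,171.5),.05),((314,46.5),.04)]:
    X=bp(p,uv,z,"wrist")[0,:2]; print(uv,X,(X-C)@u*1000,(X-C)@[-u[1],u[0]]*1000)
E
```

```text
(288.5, 220.5) [0.45529596 0.20447026] -95.81282332618856 31.81547486298053
(340, 220) [0.51379297 0.18862806] -95.12745520712045 -28.78417068153234
(314, 250) [0.47274665 0.15627946] -137.43019356779334 1.9020733722810161
(314, 171.5) [0.50013003 0.25234613] -37.5383481562641 1.7127387610121612
(314, 46.5) [0.53831658 0.38735198] 102.7624797823005 1.7317287273148876
```

View pics/w8.png

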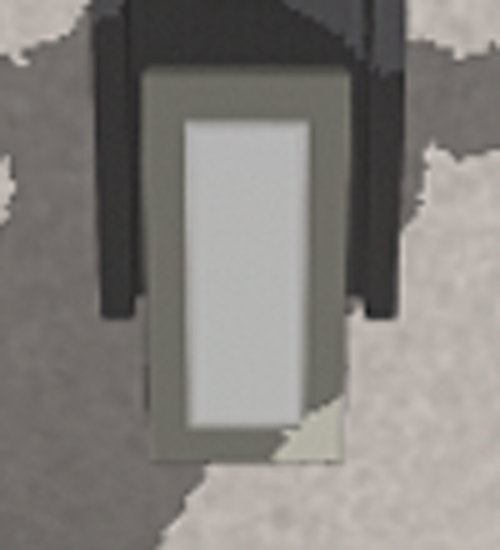

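```bash
python3 - <<'E'
from h import *
C=np.array([.512,.288]);u=np.array([.2723,.9622]);l=np.array([-u[1],u[0]])
g=C-.121*u+.001*l; print(g)
togo([*g,.09],np.radians(-15.8)); togo([*g,.036],np.radians(-15.8))
E
```

```text
[0.4780895 0.1718461]
pos [0.5029 0.2555 0.2444] lin [-0.029  2.181  3.86 ]
 dr [0.001 0.    0.009] q7 now -1.039
 dr [-1.0000e-03  1.0000e-03 -2.2491e+01] q7 now -1.039
pos [0.5029 0.2555 0.2444] lin [-0.029  2.181  5.21 ]
 dr [0.001 0.    0.009] q7 now -1.039
 dr [-1.0000e-03  1.0000e-03 -2.2491e+01] q7 now -1.039
```

```bash
python3 -m inch '[{"linear":[-0.03,2.18,0.5],"dr":[0,0,0],"claw":80},{"linear":[-0.03,2.18,2],"dr":[0,0,0],"claw":80},{"linear":[-0.03,2.18,3.4],"dr":[0,0,0],"claw":80},{"linear":[-0.03,2.18,3.4],"dr":[0,0,0],"claw":80}]'
python3 meas.py 9 wrist
```

```text
clock: 11.62
tool_pos: [0.4747, 0.1713, 0.1046]
orientation: [0.002, 0.991, -0.136, -0.005]
force: [0.0, 0.5, 0.4]
grip_width: 0.0683
tcp along -0.12244866228753404
wrist 0.82 [280.  96. 358. 240.] [485.3 201.   99.8  48.7  74. ] along,lat -90.98180999999997 2.000640000000014
```

View pics/wrist9.png

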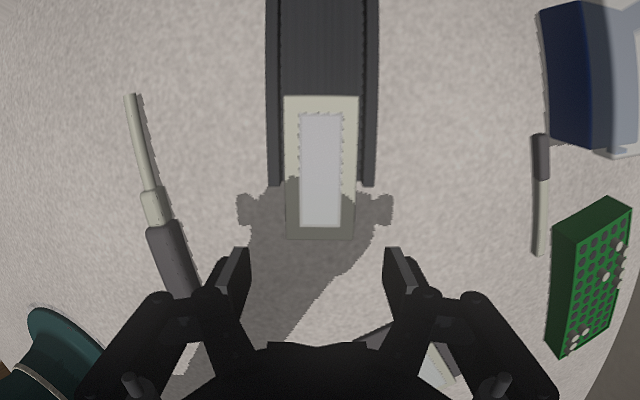

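```bash
python3 - <<'E'
from h import *
C=np.array([.512,.288]);u=np.array([.2723,.9622]);l=np.array([-u[1],u[0]])
g=C-.121*u+.0015*l; print(g)
togo([*g,.036],np.radians(-15.8))
E
```

```text
[0.4776084  0.17198225]
pos [0.4785 0.1737 0.1092] lin [-0.01   0.049  1.83 ]
 dr [-0.009  0.003  0.021] q7 now -1.022
 dr [-5.0000e-03 -1.3000e-02 -2.2479e+01] q7 now -1.022
```

```bash
python3 -m inch '[{"linear":[-0.01,0.05,0.6],"dr":[0,0,0.02],"claw":80},{"linear":[-0.01,0.05,1.2],"dr":[0,0,0.02],"claw":80},{"linear":[-0.01,0.05,1.6],"dr":[0,0,0.02],"claw":80},{"linear":[-0.01,0.05,1.83],"dr":[0,0,0.02],"claw":80},{"linear":[-0.01,0.05,1.83],"dr":[0,0,0.02],"claw":80},{"linear":[-0.01,0.05,1.83],"dr":[0,0,0.02],"claw":75}]'
python3 - <<'E'
from h import *
togo([.4776,.172,.036],np.radians(-15.8))
p=eyes.capture("wrist"); cv2.imwrite("pics/w10.png",p["color"])
E
```

```text
clock: 12.48
tool_pos: [0.4782, 0.1723, 0.0367]
orientation: [-0.001, 0.991, -0.137, 0.0]
force: [-0.3, -0.0, -0.4]
grip_width: 0.064
pos [0.4782 0.1723 0.0367] lin [-0.012  0.012  0.018]
 dr [-0.014 -0.004  0.002] q7 now -1.111
 dr [ 7.0000e-03 -2.2000e-02 -2.2498e+01] q7 now -1.111
```

View pics/w10.png

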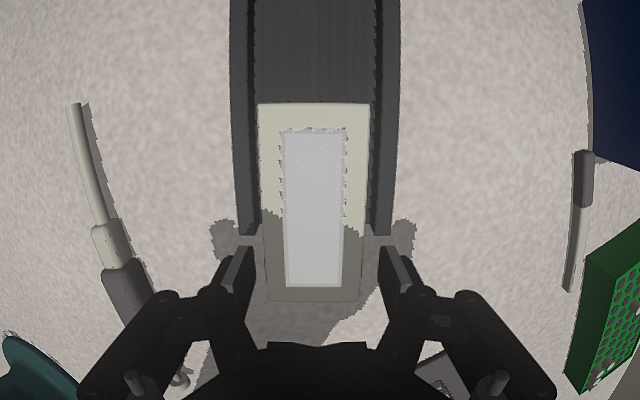

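Aligned: the fingers at (235,270) and (392,270) straddle the overhang. Close, check, then lift.

```bash
python3 -m inch '[{"linear":[0,0,0],"dr":[0,0,0],"claw":60},{"linear":[0,0,0],"dr":[0,0,0],"claw":50},{"linear":[0,0,0],"dr":[0,0,0],"claw":30},{"linear":[0,0,0],"dr":[0,0,0],"claw":0},{"linear":[0,0,0],"dr":[0,0,0],"claw":0},{"linear":[0,0,0],"dr":[0,0,0],"claw":0}]'
python3 - <<'E'
from h import *
print(manip.read_state()["force"],manip.read_state()["tool_pos"])
E
python3 meas.py 11 wrist
python3 -m inch '[{"linear":[0,0,-0.1],"dr":[0,0,0],"claw":0},{"linear":[0,0,-0.3],"dr":[0,0,0],"claw":0},{"linear":[0,0,-0.6],"dr":[0,0,0],"claw":0},{"linear":[0,0,-1],"dr":[0,0,0],"claw":0},{"linear":[0,0,-1.5],"dr":[0,0,0],"claw":0},{"linear":[0,0,-1.5],"dr":[0,0,0],"claw":0}]'
python3 meas.py 12 wrist
```

```text
clock: 13.28
tool_pos: [0.4785, 0.1723, 0.0376]
orientation: [-0.001, 0.991, -0.137, 0.001]
force: [-1.8, -1.8, 7.6]
grip_width: 0.0464
[-1.75858696 -1.78655533  7.62479482] [0.47853633 0.17231681 0.03757435]
tcp along -0.12042252240864633
wrist 0.68 [256.  98. 369. 300.] [486.5 201.  100.5  48.5  75.8] along,lat -90.65504999999997 0.8460000000000328
clock: 14.12
tool_pos: [0.4797, 0.1727, 0.0995]
orientation: [-0.002, 0.99, -0.138, 0.003]
force: [0.1, -0.6, -0.4]
grip_width: 0.0463
tcp along -0.11974459631805184
wrist 0.59 [259. 100. 370. 299.] [481.1 177.9 147.1  71.   75.6] along,lat -114.35228999999998 -0.24825000000000763
```

View pics/wrist12.png

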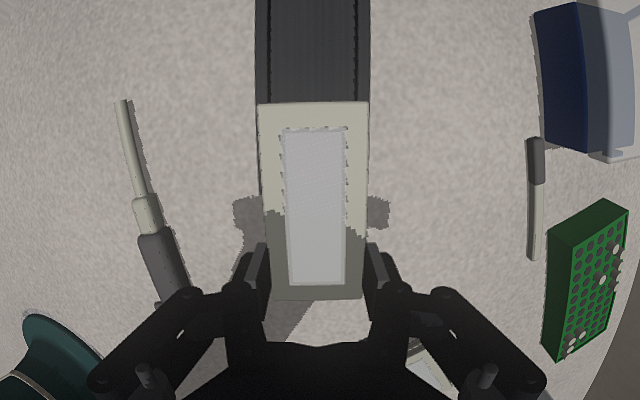

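```bash
cat > held.py <<'E'
from h import *
p=eyes.capture("wrist"); s=manip.read_state(); T=s["tool_pos"]; Q=rot(s["orientation"])
r=eyes.cut_out("mailer",p)[0]; z=T[2]+.0124
q=rect(p,r["region"],z,"wrist"); print(round(r["score"],2),q)
v=Q.inv().apply([q[0]/1000-T[0],q[1]/1000-T[1],0]); a=Q.apply([1,0,0]); ya=np.degrees(np.arctan2(a[1],a[0]))
print("offset in tool mm",np.round(v*1000,1),"tool x yaw",round(ya,2),"mailer-toolx yaw",round((q[4]-ya)%180,2), T)
E
python3 held.py
```

```text
0.89 [486.3 200.5 102.2  49.   75.8]
offset in tool mm [  0.  -29.7   0. ] tool x yaw -15.81 mailer-toolx yaw 91.61 [0.47817047 0.17191623 0.09733619]
```

```bash
python3 - <<'E'
from h import *
p=eyes.capture("wrist"); s=manip.read_state(); r=eyes.cut_out("mailer",p)[0]["region"]
im=p["color"].copy(); cs,_=cv2.findContours(r.astype(np.uint8),0,1); cv2.drawContours(im,cs,-1,(0,0,255),1)
cv2.imwrite("pics/w13.png",cv2.resize(im[90:310,240:390],None,fx=2.7,fy=2.7,interpolation=2))
z=s["tool_pos"][2]+.0124
for rows in ((110,235),):
  for side in(0,-1):
    pts=[(np.where(r[v])[0][side],v) for v in range(*rows)]
    X=bp(p,pts,z,"wrist")[:,:2]; m=np.polyfit(X[:,1],X[:,0],1); print(90-np.degrees(np.arctan(m[0])))
pts=[(u,np.where(r[:,u])[0][0]) for u in range(265,362)]; X=bp(p,pts,z,"wrist")[:,:2]; m=np.polyfit(X[:,0],X[:,1],1); print("rear edge",np.degrees(np.arctan(m[0])))
E
```

```text
75.94895103789005
75.25735503603812
rear edge -14.589605920180796
```

View pics/w13.png

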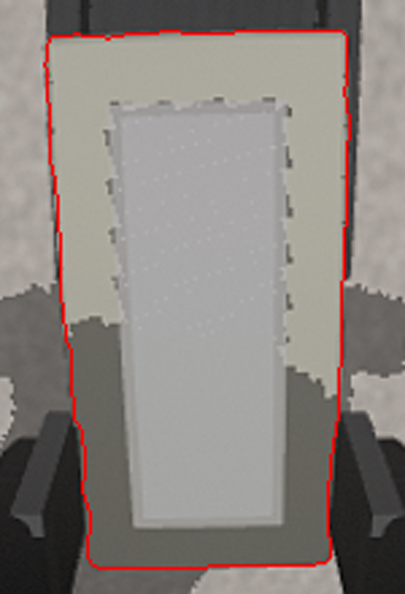

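```bash
python3 - <<'E'
from h import *
togo([.5484,-.0928,.10],np.radians(16))
E
```

```text
pos [0.4779 0.172  0.0969] lin [ 3.497  5.892 -0.084]
 dr [-0.009 -0.006 -3.974] q7 now -1.038
 dr [-8.0000e-03  1.2000e-02  1.8526e+01] q7 now -1.038
```

```bash
python3 -m inch '[{"linear":[0.1,0.2,-0.3],"dr":[0,0,-0.1],"claw":0},{"linear":[0.35,0.6,-0.5],"dr":[0,0,-0.4],"claw":0},{"linear":[0.7,1.2,-0.5],"dr":[0,0,-0.8],"claw":0},{"linear":[1.1,1.9,-0.5],"dr":[0,0,-1.3],"claw":0},{"linear":[1.6,2.7,-0.5],"dr":[0,0,-1.8],"claw":0},{"linear":[2.1,3.5,-0.5],"dr":[0,0,-2.4],"claw":0},{"linear":[2.6,4.3,-0.5],"dr":[0,0,-2.95],"claw":0},{"linear":[3.0,5.0,-0.5],"dr":[0,0,-3.4],"claw":0},{"linear":[3.3,5.5,-0.4],"dr":[0,0,-3.75],"claw":0},{"linear":[3.45,5.8,-0.2],"dr":[0,0,-3.95],"claw":0},{"linear":[3.5,5.89,-0.08],"dr":[0,0,-3.97],"claw":0},{"linear":[3.5,5.89,-0.08],"dr":[0,0,-3.97],"claw":0},{"linear":[3.5,5.89,-0.08],"dr":[0,0,-3.97],"claw":0}]'
python3 held.py; python3 - <<'E'
from h import *
togo([.5484,-.0928,.10],np.radians(16))
p=eyes.capture("wrist"); cv2.imwrite("pics/w14.png",p["color"])
for r in eyes.cut_out("board",p)[:2]: print(r["score"],rect(p,r["region"],.008,"wrist"))
E
```

```text
clock: 16.05
tool_pos: [0.5486, -0.0917, 0.1]
orientation: [-0.001, 0.99, 0.139, 0.001]
force: [0.1, 0.1, -0.0]
grip_width: 0.0464
0.57 [540.5 -63.4 100.6  48.5 107.6]
offset in tool mm [ -0.  -29.5   0. ] tool x yaw 16.04 mailer-toolx yaw 91.56 [ 0.54867322 -0.09175233  0.10017106]
pos [ 0.5487 -0.0919  0.1002] lin [-0.013  0.02   0.005]
 dr [-0.006 -0.012  0.005] q7 now -0.021
 dr [ 1.9000e-02 -1.0000e-02 -2.2495e+01] q7 now -0.021
0.3 [798.9 -31.7 238.8 167.5  95.1]
```

View pics/w14.png

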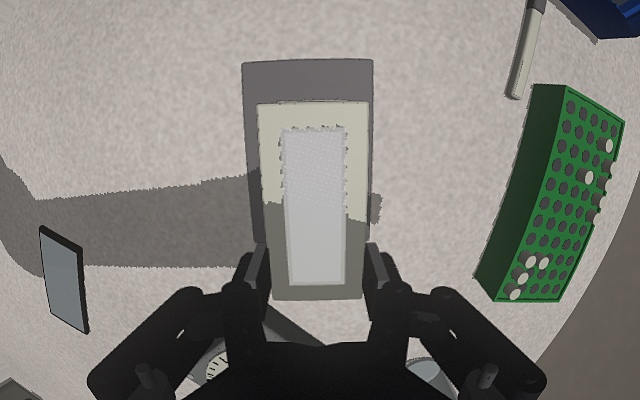

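```bash
python3 - <<'E'
from h import *
p=eyes.capture("wrist"); im=p["color"].copy()
def draw(B,col):
    q=pj(p,B,"wrist"); cv2.polylines(im,[np.round(q*8).astype(int)],True,col,1,cv2.LINE_AA,3)
draw(box3([.5344,-.0593],np.radians(107.6),.15,.1,.008,.008)[:4],(0,0,255))
draw(box3([.5402,-.0642],np.radians(107.4),.1,.048,.028,.028)[:4],(0,255,0))
cv2.imwrite("pics/w15.png",cv2.resize(im[45:310,225:395],None,fx=2.2,fy=2.2,interpolation=2))
E
```

```text
(no output)
```

View pics/w15.png

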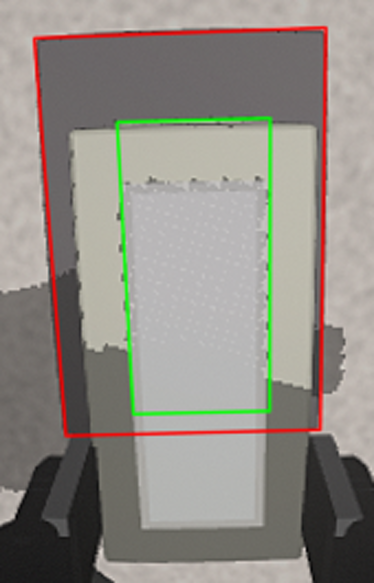

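```bash
python3 -m inch '[{"linear":[-0.01,0.02,0.3],"dr":[0,0,0],"claw":0},{"linear":[-0.01,0.02,0.7],"dr":[0,0,0],"claw":0},{"linear":[-0.01,0.02,1.1],"dr":[0,0,0],"claw":0},{"linear":[-0.01,0.02,1.45],"dr":[0,0,0],"claw":0},{"linear":[-0.01,0.02,1.65],"dr":[0,0,0],"claw":0},{"linear":[-0.01,0.02,1.75],"dr":[0,0,0],"claw":0},{"linear":[-0.01,0.02,1.75],"dr":[0,0,0],"claw":0},{"linear":[-0.01,0.02,1.75],"dr":[0,0,0],"claw":0}]'
python3 - <<'E'
from h import *
togo([.5484,-.0928,.0255],np.radians(16)); print(manip.read_state()["force"])
p=eyes.capture("wrist"); cv2.imwrite("pics/w16.png",p["color"])
p=eyes.capture("scene"); cv2.imwrite("pics/s16.png",cv2.resize(p["color"][210:300,240:340],None,fx=6,fy=6,interpolation=2))
E
```

```text
clock: 17.3
tool_pos: [0.549, -0.0932, 0.0306]
orientation: [-0.0, 0.99, 0.139, 0.001]
force: [0.4, 0.1, -0.6]
grip_width: 0.0461
pos [ 0.549  -0.0932  0.0306] lin [-0.011 -0.013  0.127]
 dr [-0.003 -0.017  0.   ] q7 now -0.091
 dr [ 2.60e-02 -4.00e-03 -2.25e+01] q7 now -0.091
[ 0.35547358  0.12458263 -0.58609746]
```

View pics/w16.png

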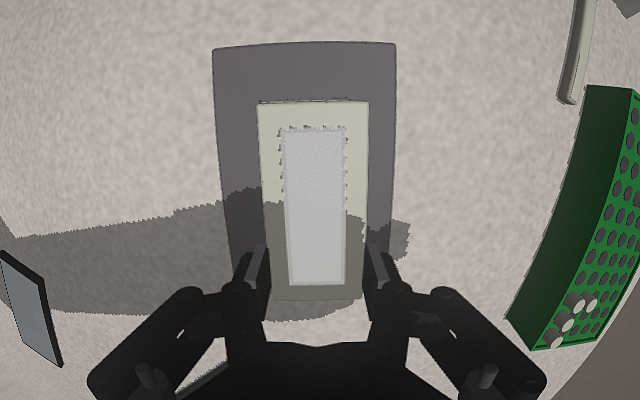

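View pics/s16.png

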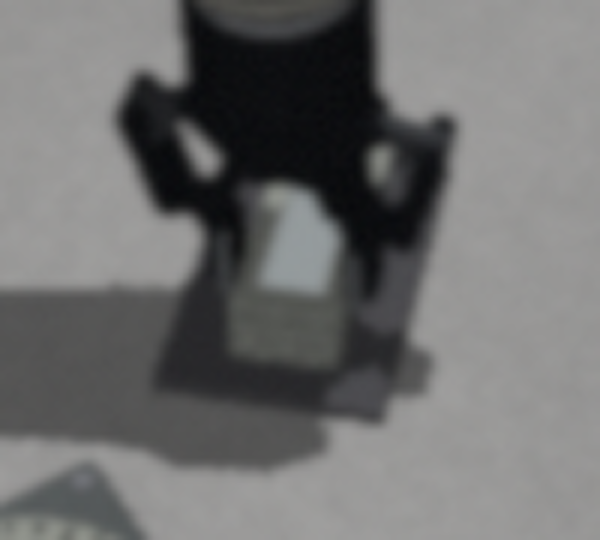

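```bash
python3 -m inch '[{"linear":[-0.01,-0.01,0.05],"dr":[0,0,0],"claw":0},{"linear":[-0.01,-0.01,0.09],"dr":[0,0,0],"claw":0},{"linear":[-0.01,-0.01,0.09],"dr":[0,0,0],"claw":0}]'
python3 -m inch '[{"linear":[0,0,0.02],"dr":[0,0,0],"claw":0},{"linear":[0,0,0.04],"dr":[0,0,0],"claw":0},{"linear":[0,0,0.04],"dr":[0,0,0],"claw":0}]'
```

```text
clock: 17.77
tool_pos: [0.5483, -0.093, 0.0268]
orientation: [-0.0, 0.99, 0.139, 0.001]
force: [-0.1, 0.4, -0.2]
grip_width: 0.0465
clock: 18.15
tool_pos: [0.5484, -0.093, 0.0258]
orientation: [-0.0, 0.99, 0.139, 0.001]
force: [-2.3, 0.4, 5.0]
grip_width: 0.0463
```

```bash
python3 -m inch '[{"linear":[0,0,0],"dr":[0,0,0],"claw":54},{"linear":[0,0,0],"dr":[0,0,0],"claw":60},{"linear":[0,0,0],"dr":[0,0,0],"claw":70},{"linear":[0,0,0],"dr":[0,0,0],"claw":80},{"linear":[0,0,0],"dr":[0,0,0],"claw":80},{"linear":[0,0,-0.3],"dr":[0,0,0],"claw":80},{"linear":[0,0,-1],"dr":[0,0,0],"claw":80},{"linear":[0,0,-2.5],"dr":[0,0,0],"claw":80},{"linear":[0,1,-4],"dr":[0,0,0],"claw":80},{"linear":[0,1.5,-5],"dr":[0,0,0],"claw":80},{"linear":[0,1.5,-5],"dr":[0,0,0],"claw":80}]'
python3 - <<'E'
from h import *
p=eyes.capture("wrist"); cv2.imwrite("pics/w17.png",p["color"]); print(manip.read_state()["force"])
for n,z in dict(board=.008,mailer=.038).items():
    for r in eyes.cut_out(n,p)[:2]: print(n,round(r["score"],2),rect(p,r["region"],z,"wrist"))
im=p["color"]; cv2.imwrite("pics/w17c.png",cv2.resize(im[20:220,220:420],None,fx=3,fy=3,interpolation=2))
E
```

```text
clock: 19.52
tool_pos: [0.5671, -0.1534, 0.2307]
orientation: [0.002, 0.991, 0.137, 0.005]
force: [-0.3, 0.2, -0.5]
grip_width: 0.0684
[-1.329935    0.74139608 -1.20352905]
board 0.79 [534.4 -59.7 152.1 102.6 107.1]
mailer 0.95 [540.  -64.6 101.6  49.  107.2]
mailer 0.71 [ 551.6 -292.6  149.2  143.3   60.4]
```

View pics/w17.png

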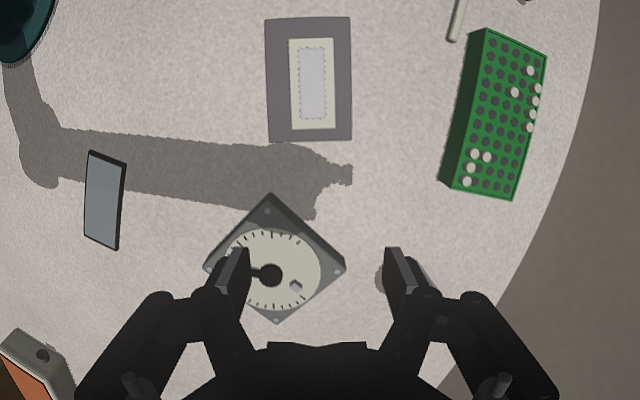

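View pics/w17c.png

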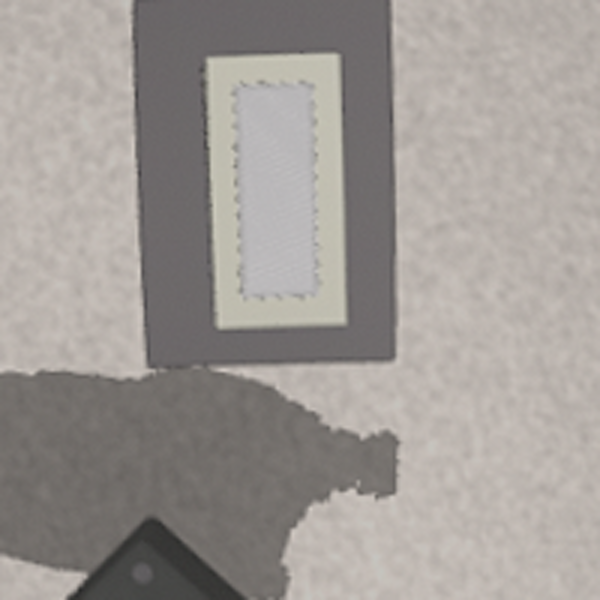

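```bash
python3 - <<'E'
from h import *
togo([.507,-.3057,.15],np.radians(-84.3))
togo([.507,-.3057,.062],np.radians(-84.3))
E
```

```text
pos [ 0.5638 -0.1502  0.2255] lin [-2.439  3.346  1.883]
 dr [-8.0000e-03 -2.0000e-03  1.2542e+01] q7 now 0.184
 dr [ 2.000e-03 -7.000e-03 -9.958e+00] q7 now 0.184
pos [ 0.5638 -0.1502  0.2255] lin [-2.441  3.347  4.083]
 dr [-8.0000e-03 -2.0000e-03  1.2542e+01] q7 now 0.184
 dr [ 2.000e-03 -7.000e-03 -9.958e+00] q7 now 0.184
```

```bash
python3 -m inch '[{"linear":[-0.5,0.7,0],"dr":[0,0,1],"claw":50},{"linear":[-1.2,1.6,0],"dr":[0,0,2.2],"claw":40},{"linear":[-1.8,2.5,0.2],"dr":[0,0,3.4],"claw":30},{"linear":[-2.3,3.2,0.6],"dr":[0,0,4.6],"claw":30},{"linear":[-2.44,3.35,1],"dr":[0,0,5.9],"claw":30},{"linear":[-2.44,3.35,1.4],"dr":[0,0,7.2],"claw":30},{"linear":[-2.44,3.35,1.88],"dr":[0,0,8.5],"claw":30},{"linear":[-2.44,3.35,1.88],"dr":[0,0,9.8],"claw":30},{"linear":[-2.44,3.35,1.88],"dr":[0,0,11],"claw":30},{"linear":[-2.44,3.35,1.88],"dr":[0,0,12],"claw":30},{"linear":[-2.44,3.35,1.88],"dr":[0,0,12.54],"claw":30},{"linear":[-2.44,3.35,1.88],"dr":[0,0,12.54],"claw":30},{"linear":[-2.44,3.35,1.88],"dr":[0,0,12.54],"claw":30}]'
python3 - <<'E'
from h import *
togo([.507,-.3057,.062],np.radians(-84.3))
p=eyes.capture("wrist"); cv2.imwrite("pics/w18.png",p["color"])
E
```

```text
clock: 21.3
tool_pos: [0.5067, -0.305, 0.1493]
orientation: [-0.0, 0.742, -0.67, -0.001]
force: [-0.1, -0.5, -0.4]
grip_width: 0.0257
pos [ 0.5067 -0.305   0.1493] lin [ 0.023 -0.006  2.184]
 dr [0.003 0.012 0.018] q7 now -1.125
 dr [-1.9000e-02  5.0000e-03 -2.2482e+01] q7 now -1.125
```

View pics/w18.png

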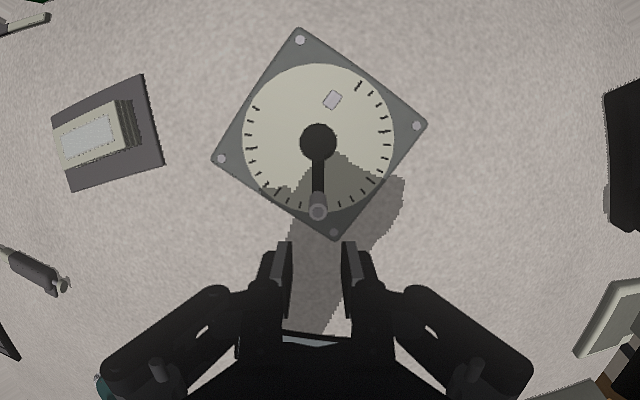

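```bash
python3 - <<'E'
from h import *
p=eyes.capture("wrist")
print(bp(p,(318,211),.084,"wrist"),bp(p,(318,142),.053,"wrist"))
togo([.507,-.3057,.062],np.radians(-84.3))
E
```

```text
[[ 0.50656764 -0.30588907  0.084     ]] [[ 0.55184787 -0.30128655  0.053     ]]
pos [ 0.5068 -0.3055  0.1497] lin [ 0.009 -0.003  2.193]
 dr [-0.001  0.009  0.01 ] q7 now -1.126
 dr [-1.400e-02 -2.000e-03 -2.249e+01] q7 now -1.126
```

Consistent (post radius 45.5 mm). Descend, then plan the arc.

```bash
python3 -m inch '[{"linear":[0.01,0,0.5],"dr":[0,0,0],"claw":30},{"linear":[0.01,0,1.1],"dr":[0,0,0],"claw":30},{"linear":[0.01,0,1.6],"dr":[0,0,0],"claw":30},{"linear":[0.01,0,2],"dr":[0,0,0],"claw":30},{"linear":[0.01,0,2.19],"dr":[0,0,0],"claw":30},{"linear":[0.01,0,2.19],"dr":[0,0,0],"claw":30},{"linear":[0.01,0,2.19],"dr":[0,0,0],"claw":24}]'
cat > arc.py <<'E'
from h import *
import sys
# arc of TCP about hub; args: post-yaw list start,end,step (deg) ; lead offset
C=np.array([.5517,-.3013]); s=manip.read_state(); Q=rot(s["orientation"]); T=s["tool_pos"]
d=T[:2]-C; a=Q.apply([1,0,0]); print("r",np.linalg.norm(d),"yaw tcp",np.degrees(np.arctan2(d[1],d[0])),"toolx",np.degrees(np.arctan2(a[1],a[0])),"z",T[2],"F",s["force"],"M",s["moment"],s["grip_width"])
for y in np.arange(float(sys.argv[1]),float(sys.argv[2])+.01,float(sys.argv[3])):
    t=np.radians(y); P=np.array([*(C+.045*np.array([np.cos(t),np.sin(t)])),.062]); l=Q.inv().apply(P-T)/.04
    x=np.array([-np.sin(t),np.cos(t),0]);z=np.array([0,0,-1.]);D=R.from_matrix(np.array([x,np.cross(z,x),z]).T)
    print(round(y,1),np.round(l,2),np.round(np.degrees((Q.inv()*D).as_rotvec())/8,2))
E
python3 arc.py -170 -98 4.5
```

```text
clock: 22.28
tool_pos: [0.5074, -0.306, 0.0628]
orientation: [-0.001, 0.742, -0.671, 0.0]
force: [0.4, 0.6, 0.7]
grip_width: 0.0205
r 0.04450196082454039 yaw tcp -173.96949889951406 toolx -84.2136527561456 z 0.06277187335496322 F [0.39870226 0.57152091 0.69854419] M [-0.04445082 -0.01738603 -0.01234221] 0.02048988035182484
-170.0 [0.08 0.01 0.02] [-0.01  0.   -0.53]
-165.5 [ 0.17 -0.    0.02] [-0.01  0.   -1.09]
-161.0 [ 0.25 -0.02  0.02] [-0.01  0.   -1.65]
-156.5 [ 0.34 -0.04  0.02] [-0.01  0.   -2.21]
-152.0 [ 0.42 -0.07  0.02] [-0.01  0.   -2.78]
-147.5 [ 0.5  -0.11  0.02] [-0.01  0.   -3.34]
-143.0 [ 0.58 -0.15  0.02] [-0.01  0.   -3.9 ]
-138.5 [ 0.65 -0.2   0.02] [-0.01  0.   -4.46]
-134.0 [ 0.72 -0.25  0.02] [-0.01  0.   -5.03]
-129.5 [ 0.79 -0.31  0.02] [-0.01 -0.   -5.59]
-125.0 [ 0.85 -0.38  0.02] [-0.01 -0.   -6.15]
-120.5 [ 0.9  -0.45  0.02] [-0.01 -0.   -6.71]
-116.0 [ 0.95 -0.52  0.02] [-0.01 -0.   -7.28]
-111.5 [ 1.   -0.6   0.02] [-0.01 -0.   -7.84]
-107.0 [ 1.03 -0.68  0.02] [-0.01 -0.   -8.4 ]
-102.5 [ 1.06 -0.76  0.02] [-0.01 -0.   -8.96]
-98.0 [ 1.09 -0.84  0.02] [-0.01 -0.   -9.53]
```

```bash
python3 -m inch '[{"linear":[0.08,0.01,0.02],"dr":[0,0,-0.53],"claw":24},{"linear":[0.17,0,0.02],"dr":[0,0,-1.1],"claw":24},{"linear":[0.25,-0.02,0.02],"dr":[0,0,-1.65],"claw":24},{"linear":[0.34,-0.04,0.02],"dr":[0,0,-2.2],"claw":24},{"linear":[0.42,-0.07,0.02],"dr":[0,0,-2.8],"claw":24},{"linear":[0.5,-0.11,0.02],"dr":[0,0,-3.35],"claw":24},{"linear":[0.58,-0.15,0.02],"dr":[0,0,-3.9],"claw":24},{"linear":[0.65,-0.2,0.02],"dr":[0,0,-4.45],"claw":24},{"linear":[0.72,-0.25,0.02],"dr":[0,0,-5.0],"claw":24},{"linear":[0.79,-0.31,0.02],"dr":[0,0,-5.6],"claw":24}]'
python3 arc.py -125 -66 4.5
```

```text
clock: 23.52
tool_pos: [0.5231, -0.3362, 0.0628]
orientation: [-0.0, 0.942, -0.336, 0.001]
force: [-1.7, 0.2, 1.0]
grip_width: 0.0206
r 0.04515218994102603 yaw tcp -129.37480351554132 toolx -39.26554405867162 z 0.06281395910603517 F [-1.71716048  0.22027436  0.99205837] M [0.23521337 0.19420801 0.03758365] 0.020559675421405146
-125.0 [ 0.09 -0.01  0.02] [-0.01 -0.01 -0.53]
-120.5 [ 0.17 -0.02  0.02] [-0.01 -0.01 -1.1 ]
-116.0 [ 0.26 -0.03  0.02] [-0.01 -0.01 -1.66]
-111.5 [ 0.35 -0.06  0.02] [-0.01 -0.01 -2.22]
-107.0 [ 0.43 -0.09  0.02] [-0.01 -0.01 -2.78]
-102.5 [ 0.51 -0.12  0.02] [-0.01 -0.01 -3.35]
-98.0 [ 0.59 -0.17  0.02] [-0.01 -0.01 -3.91]
-93.5 [ 0.66 -0.22  0.02] [-0.01 -0.01 -4.47]
-89.0 [ 0.73 -0.27  0.02] [-0.   -0.01 -5.03]
-84.5 [ 0.79 -0.33  0.02] [-0.   -0.01 -5.6 ]
-80.0 [ 0.85 -0.39  0.02] [-0.   -0.01 -6.16]
-75.5 [ 0.91 -0.46  0.02] [-0.   -0.01 -6.72]
-71.0 [ 0.96 -0.54  0.02] [-0.   -0.01 -7.28]
-66.5 [ 1.   -0.61  0.02] [-0.   -0.01 -7.85]
```

Force ≈1.7 N, which matches the stated post friction. Continuing.

```bash
python3 -m inch '[{"linear":[0.09,-0.01,0.02],"dr":[0,0,-0.53],"claw":24},{"linear":[0.17,-0.02,0.02],"dr":[0,0,-1.1],"claw":24},{"linear":[0.26,-0.03,0.02],"dr":[0,0,-1.65],"claw":24},{"linear":[0.35,-0.06,0.02],"dr":[0,0,-2.2],"claw":24},{"linear":[0.43,-0.09,0.02],"dr":[0,0,-2.8],"claw":24},{"linear":[0.51,-0.12,0.02],"dr":[0,0,-3.35],"claw":24},{"linear":[0.59,-0.17,0.02],"dr":[0,0,-3.9],"claw":24},{"linear":[0.66,-0.22,0.02],"dr":[0,0,-4.47],"claw":24},{"linear":[0.73,-0.27,0.02],"dr":[0,0,-5.0],"claw":24},{"linear":[0.79,-0.33,0.02],"dr":[0,0,-5.6],"claw":24},{"linear":[0.85,-0.39,0.02],"dr":[0,0,-6.15],"claw":24},{"linear":[0.91,-0.46,0.02],"dr":[0,0,-6.7],"claw":24},{"linear":[0.96,-0.54,0.02],"dr":[0,0,-7.3],"claw":24},{"linear":[1.0,-0.61,0.02],"dr":[0,0,-7.85],"claw":24}]'
python3 - <<'E'
from h import *
p=eyes.capture("wrist"); cv2.imwrite("pics/w19.png",p["color"])
E
python3 arc.py -62 -18 4
```

```text
clock: 25.28
tool_pos: [0.5692, -0.3436, 0.0628]
orientation: [0.001, 0.979, 0.205, 0.0]
force: [-1.5, -0.1, 0.9]
grip_width: 0.0206
r 0.04569002939125051 yaw tcp -66.80991662596314 toolx 23.777064832535864 z 0.06282879076068923 F [-1.40478687 -1.00373852 -0.00648395] M [-0.12712676  0.27744036 -0.07011436] 0.020540714692625524
-62.0 [ 0.09 -0.02  0.02] [ 0.01 -0.01 -0.53]
-58.0 [ 0.17 -0.03  0.02] [ 0.01 -0.01 -1.03]
-54.0 [ 0.25 -0.04  0.02] [ 0.01 -0.01 -1.53]
-50.0 [ 0.33 -0.06  0.02] [ 0.01 -0.01 -2.03]
-46.0 [ 0.4  -0.09  0.02] [ 0.01 -0.01 -2.53]
-42.0 [ 0.47 -0.12  0.02] [ 0.01 -0.   -3.03]
-38.0 [ 0.54 -0.15  0.02] [ 0.01 -0.   -3.53]
-34.0 [ 0.61 -0.19  0.02] [ 0.01 -0.   -4.03]
-30.0 [ 0.68 -0.23  0.02] [ 0.01 -0.   -4.53]
-26.0 [ 0.74 -0.28  0.02] [ 0.01 -0.   -5.03]
-22.0 [ 0.8  -0.34  0.02] [ 0.01 -0.   -5.53]
-18.0 [ 0.85 -0.39  0.02] [ 0.01 -0.   -6.03]
```

View pics/w19.png

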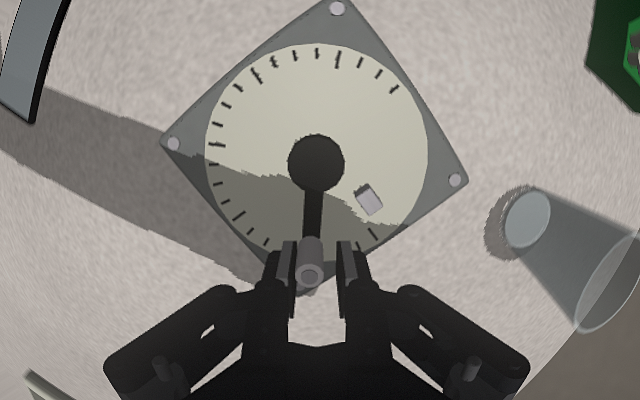

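```bash
python3 -m inch '[{"linear":[0.09,-0.02,0.02],"dr":[0,0,-0.53],"claw":24},{"linear":[0.17,-0.03,0.02],"dr":[0,0,-1.03],"claw":24},{"linear":[0.25,-0.04,0.02],"dr":[0,0,-1.53],"claw":24},{"linear":[0.33,-0.06,0.02],"dr":[0,0,-2.03],"claw":24},{"linear":[0.4,-0.09,0.02],"dr":[0,0,-2.53],"claw":24},{"linear":[0.47,-0.12,0.02],"dr":[0,0,-3.03],"claw":24},{"linear":[0.54,-0.15,0.02],"dr":[0,0,-3.53],"claw":24},{"linear":[0.61,-0.19,0.02],"dr":[0,0,-4.03],"claw":24},{"linear":[0.65,-0.21,0.02],"dr":[0,0,-4.3],"claw":24},{"linear":[0.65,-0.21,0.02],"dr":[0,0,-4.3],"claw":24}]'
python3 arc.py -30 -14 1
```

```text
clock: 26.58
tool_pos: [0.5902, -0.3256, 0.0624]
orientation: [0.001, 0.874, 0.486, 0.0]
force: [-0.5, -0.7, -0.1]
grip_width: 0.0203
r 0.04552076822164783 yaw tcp -32.22551637465946 toolx 58.1076685086813 z 0.062420150681256885 F [-0.47031906 -0.74553335 -0.07190965] M [-0.19616807  0.11389871 -0.01563708] 0.020269316668148834
-30.0 [ 0.04 -0.01  0.01] [ 0.02  0.   -0.24]
-29.0 [ 0.06 -0.01  0.01] [ 0.02  0.   -0.36]
-28.0 [ 0.08 -0.02  0.01] [ 0.02  0.   -0.49]
-27.0 [ 0.1  -0.02  0.01] [ 0.02  0.   -0.61]
-26.0 [ 0.12 -0.02  0.01] [ 0.02  0.   -0.74]
-25.0 [ 0.14 -0.02  0.01] [ 0.02  0.   -0.86]
-24.0 [ 0.16 -0.02  0.01] [ 0.02  0.   -0.99]
-23.0 [ 0.18 -0.03  0.01] [ 0.02  0.   -1.11]
-22.0 [ 0.2  -0.03  0.01] [ 0.02  0.   -1.24]
-21.0 [ 0.22 -0.03  0.01] [ 0.02  0.   -1.36]
-20.0 [ 0.24 -0.04  0.01] [ 0.02  0.   -1.49]
-19.0 [ 0.26 -0.04  0.01] [ 0.02  0.   -1.61]
-18.0 [ 0.28 -0.05  0.01] [ 0.02  0.   -1.74]
-17.0 [ 0.3  -0.05  0.01] [ 0.02  0.01 -1.86]
-16.0 [ 0.31 -0.06  0.01] [ 0.02  0.01 -1.99]
-15.0 [ 0.33 -0.06  0.01] [ 0.02  0.01 -2.11]
-14.0 [ 0.35 -0.07  0.01] [ 0.02  0.01 -2.24]
```

```bash
python3 -m inch '[{"linear":[0.03,-0.01,0],"dr":[0,0,-0.2],"claw":24},{"linear":[0.06,-0.01,0],"dr":[0,0,-0.4],"claw":24},{"linear":[0.09,-0.02,0],"dr":[0,0,-0.5],"claw":24},{"linear":[0.11,-0.02,0],"dr":[0,0,-0.5],"claw":24},{"linear":[0.11,-0.02,0],"dr":[0,0,-0.5],"claw":24}]'
python3 -m inch '[{"linear":[0.02,0,0],"dr":[0,0,0],"claw":24},{"linear":[0.04,0,0],"dr":[0,0,0],"claw":24},{"linear":[0.04,0,0],"dr":[0,0,0],"claw":24}]'
python3 arc.py -20 -20 1
```

```text
clock: 27.2
tool_pos: [0.5919, -0.3212, 0.0624]
orientation: [0.001, 0.857, 0.516, 0.001]
force: [0.7, -1.5, 0.2]
grip_width: 0.0206
clock: 27.58
tool_pos: [0.5923, -0.3207, 0.0624]
orientation: [0.001, 0.857, 0.516, -0.0]
force: [-2.4, -3.3, 1.5]
grip_width: 0.0207
r 0.044975395736005376 yaw tcp -25.54182152607199 toolx 62.06615342230858 z 0.06238459982430665 F [-2.44629921 -3.30651903  1.46487301] M [-0.85377367  0.4127444   0.02084544] 0.020652412709059
-20.0 [ 0.11 -0.01  0.01] [ 0.02  0.01 -0.99]
```

```bash
python3 -m inch '[{"linear":[0.03,0,0],"dr":[0,0,0],"claw":24},{"linear":[0.05,0,0],"dr":[0,0,0],"claw":24},{"linear":[0.05,0,0],"dr":[0,0,0],"claw":24}]'
python3 arc.py -20 -20 1
```

```text
clock: 27.95
tool_pos: [0.5924, -0.3205, 0.0623]
orientation: [0.002, 0.857, 0.515, -0.001]
force: [-2.8, -5.8, 1.1]
grip_width: 0.02
r 0.04502895585372263 yaw tcp -25.235168288734126 toolx 62.005944306525805 z 0.06231503974890869 F [-2.84589161 -5.84477985  1.07053979] M [-1.1637218   0.68485289  0.00129496] 0.02004259678609817
-20.0 [ 0.1  -0.01  0.01] [ 0.01  0.03 -1.  ]
```

```bash
python3 -m inch '[{"linear":[0.05,0,0],"dr":[0,0,0],"claw":24},{"linear":[0.1,0,0],"dr":[0,0,0],"claw":24},{"linear":[0.1,0,0],"dr":[0,0,0],"claw":24}]'
python3 arc.py -20 -20 1
python3 - <<'E'
from h import *
p=eyes.capture("wrist"); cv2.imwrite("pics/w20.png",p["color"])
E
```

```text
clock: 28.32
tool_pos: [0.5928, -0.3203, 0.0622]
orientation: [0.003, 0.858, 0.514, -0.003]
force: [-4.5, -7.8, 3.4]
grip_width: 0.0204
r 0.045254236257771974 yaw tcp -24.858192936794094 toolx 61.87845685028788 z 0.062241729164175225 F [-4.49295372 -7.78063558  3.38504353] M [-1.66672527  1.02905153  0.02008018] 0.020393744057885556
-20.0 [ 0.09 -0.02  0.01] [ 0.01  0.07 -1.02]
```

View pics/w20.png

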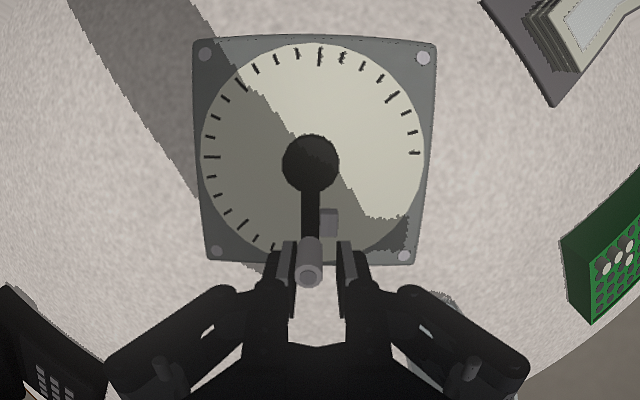

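```bash
python3 -m inch '[{"linear":[-0.03,0,0],"dr":[0,0,0],"claw":26},{"linear":[-0.06,0,0],"dr":[0,0,0],"claw":30},{"linear":[-0.07,0,0],"dr":[0,0,0],"claw":35},{"linear":[-0.07,0,-0.3],"dr":[0,0,0],"claw":35},{"linear":[-0.07,0,-0.9],"dr":[0,0,0],"claw":35},{"linear":[-0.07,0,-1.8],"dr":[0,0,0],"claw":35},{"linear":[-0.07,0,-3],"dr":[0,0,0],"claw":35},{"linear":[-0.07,0,-4],"dr":[0,0,0],"claw":35},{"linear":[-0.07,1,-4.5],"dr":[0,0,0],"claw":35},{"linear":[-0.07,1,-4.5],"dr":[0,0,0],"claw":35},{"linear":[-0.07,1,-4.5],"dr":[0,0,0],"claw":35}]'
python3 - <<'E'
from h import *
p=eyes.capture("wrist"); im=p["color"]; cv2.imwrite("pics/w21.png",im); print(manip.read_state()["force"])
for n,z in dict(mailer=.038,board=.008,counter=.036).items():
    for r in eyes.cut_out(n,p)[:1]: print(n,round(r["score"],2),r["box"],rect(p,r["region"],z,"wrist"))
b=eyes.spot_in("counter",p)[0]["box"]; b=[int(max(0,v)) for v in b]
cv2.imwrite("pics/w21c.png",cv2.resize(im[b[1]:b[3],b[0]:b[2]],None,fx=4,fy=4,interpolation=2)[:600,:800])
for c in("top","scene"):
    q=eyes.capture(c); cv2.imwrite(f"pics/{c}21.png",q["color"])
E
```

```text
clock: 29.75
tool_pos: [0.6269, -0.3393, 0.2429]
orientation: [0.003, 0.858, 0.514, -0.003]
force: [0.1, 0.8, -0.1]
grip_width: 0.0301
[-0.72061104  0.16973271 -0.77495967]
mailer 0.83 [447.0, 0.0, 517.5, 44.9] [541.3 -66.  103.9  49.6 107.1]
board 0.86 [411.8, 0.0, 523.8, 69.3] [534.  -59.8 152.3 100.  106.9]
counter 0.81 [253.8, 34.2, 384.6, 154.8] [ 551.2 -300.4  140.5  139.6  150.9]
```

View pics/w21.png

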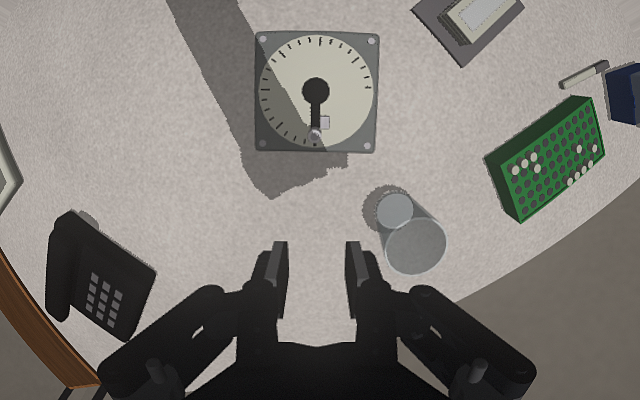

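View pics/w21c.png

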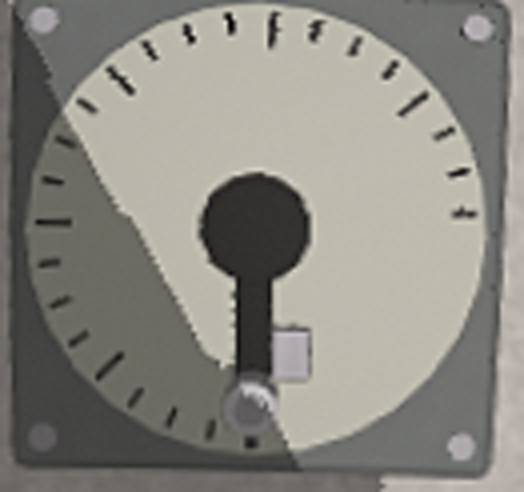

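View pics/scene21.png

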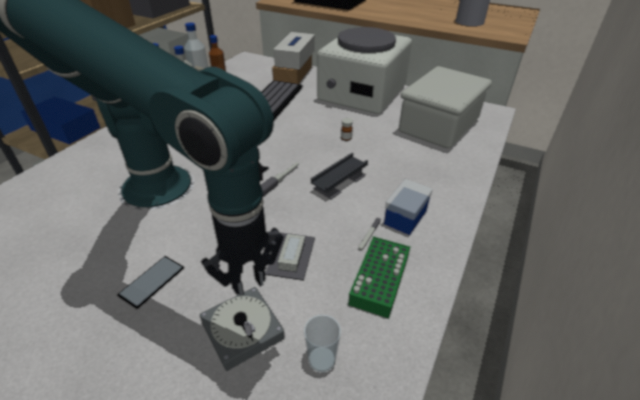

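```bash
python3 -c "
from plant import manip
print(manip.finish_job(), manip.read_state()['clock'])"
```

```text
the job is handed in; nothing more can be done
the job is handed in; nothing more can be done
```

The job is done and handed in; the clock last read 29.75 s, against the 69 s limit.

- **Mailer:** I pushed it along the chute from behind until about 40 mm stuck out. I then gripped its sides, lifted it and lowered it onto the stack until I felt about 5 N of contact, and only then let go. Straight after release it measured (0.540, −0.065) m at 107.2°. The stack had measured (0.540, −0.064) m at 107.4°. My last look, from the edge of the wrist picture, gave (0.541, −0.066) m at 107.1°, which is within measuring error.
- **Reset arm:** I turned it anticlockwise through about 146° with the fingers loosely around the post. At the stop it would not move further, with about 9 N pushing on it. After I pulled clear, the picture shows the arm against the zero stop and on the zero tick.
- **Everything else:** The board and counter measured where they were at the start. The last scene picture shows the other things on the bench in place, judged by eye rather than measured. The robot ended about 0.24 m up, touching nothing.

**Checks that disagreed slightly:**
- The overhang came out between 38 and 42 mm depending on which edges I used.
- The gripper read 46.4 mm on the 48 mm mailer.
- The mailer sat about 1.5° askew in the grip, which I corrected for when placing it.

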